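# Snap the lid onto the storage tub

### The job

Lay the loose lid on the open storage tub and let go of it; then press it down corner by corner until all four clips have clicked home and the lid lies flush on the rim all round. Press with no more than about 50 N, or the lid cracks. Leave the other goods on the counter standing where they are.

Things in the scene. Friction and masses are not known exactly. Their poses are not given: they have to be found in the camera images.
- tub_rim (a point): Open black rectangular tub holding six tins, fixed to the counter, 130 x 180 mm outside, 90 mm high, walls 4 mm, with four grey sprung clips. This point is the centre of its rim plane, 90 mm above the counter; x across the tub (130 mm), y along it (180 mm), z up. The rim is a hard stop for the lid.
- tub_clip0 (a point): Hook tip of sprung clip 0, 22 mm wide, at x = -63, y = -65 mm from tub_rim, 7.5 mm above the rim; tub axes. Its 45 degree ramp reaches 18 mm above the rim and is bent outward by the lid's edge: about 8 to 20 N, then it gives way, the edge drops to the rim and the hook locks over it with 2.5 mm play.
- tub_clip1 (a point): Hook tip of sprung clip 1, 22 mm wide, at x = -63, y = +65 mm from tub_rim, 7.5 mm above the rim; tub axes. Its 45 degree ramp reaches 18 mm above the rim and is bent outward by the lid's edge: about 8 to 20 N, then it gives way, the edge drops to the rim and the hook locks over it with 2.5 mm play.
- tub_clip2 (a point): Hook tip of sprung clip 2, 22 mm wide, at x = +63, y = -65 mm from tub_rim, 7.5 mm above the rim; tub axes. Its 45 degree ramp reaches 18 mm above the rim and is bent outward by the lid's edge: about 8 to 20 N, then it gives way, the edge drops to the rim and the hook locks over it with 2.5 mm play.
- tub_clip3 (a point): Hook tip of sprung clip 3, 22 mm wide, at x = +63, y = +65 mm from tub_rim, 7.5 mm above the rim; tub axes. Its 45 degree ramp reaches 18 mm above the rim and is bent outward by the lid's edge: about 8 to 20 N, then it gives way, the edge drops to the rim and the hook locks over it with 2.5 mm play.
- lid_grip (a point): Loose white lid, about 0.2 kg: flange 134 x 184 x 5 mm, upright grip rib on top, 16 mm thick (along x), 90 long (along y), 30 high. This point is the rib's centre: 15 mm above the flange's top face, 20 above its underside, 44 above the feet's ends. z up. Fits either way round (half turn). Resting on the clips this point is about 33 mm above the rim, home 20 mm.
- lid: The same lid: origin at its centre, level with the ends of its four tapered feet (14 mm thick, 24 mm long), which stand on the counter at the start and drop just inside the tub's corners with 2 mm play. It is supple enough to twist about its long axis by 0.1 rad and more, so each corner clicks on its own; pressing one tilts the lid. Pressing in the middle takes more than the 50 N it bears.
- tub: The same tub: origin at the centre of its underside, on the counter; axes as tub_rim.
- lid_corner0 (a point): Pressing spot on the flange's top face near corner 0 of the lid, at x = -42, y = -65 mm from the lid's centre. Lid axes. Home: 5 mm above the tub's rim plane (up to 7 mm passes); about 18 mm when the lid merely rests on the clips, 7.5 mm or more while this corner has not clicked.
- lid_corner1 (a point): Pressing spot on the flange's top face near corner 1 of the lid, at x = -42, y = +65 mm from the lid's centre. Lid axes. Home: 5 mm above the tub's rim plane (up to 7 mm passes); about 18 mm when the lid merely rests on the clips, 7.5 mm or more while this corner has not clicked.
- lid_corner2 (a point): Pressing spot on the flange's top face near corner 2 of the lid, at x = +42, y = -65 mm from the lid's centre. Lid axes. Home: 5 mm above the tub's rim plane (up to 7 mm passes); about 18 mm when the lid merely rests on the clips, 7.5 mm or more while this corner has not clicked.
- lid_corner3 (a point): Pressing spot on the flange's top face near corner 3 of the lid, at x = +42, y = +65 mm from the lid's centre. Lid axes. Home: 5 mm above the tub's rim plane (up to 7 mm passes); about 18 mm when the lid merely rests on the clips, 7.5 mm or more while this corner has not clicked.
- tin_mid (a point): Bystander: upright metal tin, 84 mm diameter, 95 mm high; this point is on its axis at 45 mm height.
- jar_mid (a point): Bystander: upright jar with a white cap, 64 mm diameter, 85 mm high; this point is on its axis at 45 mm height.
- tape_mid (a point): Bystander: brown roll of tape lying flat, 100 mm diameter, 45 mm high; this point is its centre.
Mind the look-alikes: they are no part of the job. What is shaped like the lid but red is not meant.

How it is judged (in metres and radians):
On the way:
1. the lid lies on the clips, located by its feet, let go of and not yet pressed down (horizontal distance between lid_grip and tub_rim below 0.01 m and z of lid_grip in the frame of tub_rim below 0.04 m and contact force between the fingers and lid below 0.5 N and z of each of lid_corner0, lid_corner1, lid_corner2, lid_corner3 in the frame of tub_rim above 0.011 m), for 0.2 s.
At the end, for the whole second after the job is handed in: All four corners of the lid are clicked down: each pressing spot is 2 to 7.2 mm above the tub's rim plane, the lid is the right way up, centred on the tub within 6 mm, and at rest (z of lid_corner0 in the frame of tub_rim between 0.002 and 0.0072 m and z of lid_corner1 in the frame of tub_rim between 0.002 and 0.0072 m and z of lid_corner2 in the frame of tub_rim between 0.002 and 0.0072 m and z of lid_corner3 in the frame of tub_rim between 0.002 and 0.0072 m and horizontal distance between lid_grip and tub_rim below 0.006 m and z of lid_grip in the frame of tub_rim above 0.015 m and linear speed of lid below 0.02 m/s); the robot touches nothing.
It fails at once if the fingers bear on the lid with more than 50 N, squeeze included, while it is on the tub and any corner is pressed down (pressing spot less than 13 mm above the rim plane) (contact force between the fingers and lid above 50 N and horizontal distance between lid_grip and tub_rim below 0.02 m and z of lid_grip in the frame of tub_rim above 0 m and z of any of lid_corner0, lid_corner1, lid_corner2, lid_corner3 in the frame of tub_rim below 0.013 m).
It fails at once if the tin is pushed or tipped (moved more than 20 mm) (distance of tin_mid from where it was at the start of the episode above 0.02 m).
It fails at once if the jar is pushed or tipped (moved more than 20 mm) (distance of jar_mid from where it was at the start of the episode above 0.02 m).
It fails at once if the tape is pushed or tipped (moved more than 20 mm) (distance of tape_mid from where it was at the start of the episode above 0.02 m).
It also fails if it takes over 61 s, if anything falls off the work surface, if the arm or the gripper's body presses on something with over 40 N, if the wrist force passes 120 N, or if a joint passes its speed limit or range.

### The arm

A 6-joint arm with a two-finger parallel gripper is mounted at the origin on the work surface. World frame = base frame: x ahead of the robot, y to its left, z up, the work surface at z = 0. Lengths are in m, angles in degrees, forces in N, time in s.
With the tool pointing down it reaches from about 0.325 to 0.85 m from the base axis. Payload 15.5 kg.
Tool frame: the origin (TCP) lies at the very end of the fingers, on their centre line; the grasp point (between the pads) lies arm.grip_depth behind it (arm.grip_depth is the distance from the TCP to the grasp point, in m); z points along the fingers, y is the direction in which the jaws open and shut (so a half turn about z gives the same grasp; the last joint's range is limited). The gripper opens to 91 mm and grips with 3 to 60 N. Pads are 32 mm wide; open, the fingers measure 118 mm over their backs; the gripper's body (76 mm by 178 mm) begins 60 mm behind the grasp point.
Start: joints at [-68.612, 28.281, 77.091, -0, 74.628, -5.472], TCP at [0.282, -0.558, 0.214] pointing down, gripper open.
Joint ranges: [-166.48, 166.48], [-47.26, 123.95], [12.59, 153.08], [-70.14, 250.14], [6.76, 159.57], [-176.63, 176.63]. Speed limits (degrees/s): [108.29, 108.29, 147.25, 172.46, 172.46, 172.46].

### API

Orientations are given as a 3x3 rotation matrix whose columns are the frame's x, y, z axes.
In Python, from rig import arm gives the robot as it stands. Calls block until the motion is done:
- arm.move_to(position, orientation): joint-space move of the TCP to a pose.
- arm.move_l(position, orientation=None, feed=0.15): straight line of the TCP; orientation=None keeps the orientation; feed is the mean speed in m/s.
- arm.move_joints(angles): joint-space move.
- arm.grip(opening): finger opening in m; the grip force is fixed at half the most; returns when the fingers have stopped.
- arm.sleep(seconds).
- arm.solve_ik(position, orientation): joint angles nearest the present ones, or None.
- arm.snapshot(name): name is "side" or "top"; returns the picture (480x640x3 uint8, red, green, blue); there is no depth.
- arm.get_calibration(name): a dict with "intrinsics" (3x3 intrinsics, pixels), "cam_to_world" (4x4, takes a point from camera to world coordinates). Camera axes: x right, y down, z forward; pixel columns grow to the right and rows downward; lengths in m; the calibration is good to about 2 mm. A picture is of the moment at which its call begins. get_calibration takes no time and is no camera call.
A pose or a line that the arm cannot do raises arm.Unreachable and nothing moves.
- arm.sign_off(): hands the job in, once; it reports no verdict.
Readings, each from a call of its own:
- arm.current_t(): time.
- arm.current_joint_positions(): joint angles.
- arm.current_dq(): joint speeds.
- arm.current_tau(): joint torques, N m.
- arm.current_ee_pos(): TCP position.
- arm.current_tool_rot(): TCP orientation.
- arm.current_force(): force on the tool from outside, world axes, zero at the start.
- arm.current_torque(): the same for the moment, N m.
- arm.current_width(): finger opening in m.
Only numpy, scipy, OpenCV 4.12 (cv2) and the standard library are available. Lean on these libraries where they do the work, as an engineer would, in place of code of your own. Each camera call takes 0.05 s, during which the arm holds its last target. There are 200 camera calls.

## Working session

There is one attempt and no reset: what is moved stays moved. The work goes in short steps, each a Python script; the robot and the scene stay as the last script left them, time stands still between calls to the robot, and variables do not carry over. Pictures are saved under pics/ and viewed, about 8 in all and at most 12, crops included, and the job is handed in when it is done.

```bash
mkdir -p pics && ls && python3 - <<'E'
from rig import arm
import cv2,numpy as np
np.set_printoptions(precision=4,suppress=True)
for n in("top","side"):
    im=arm.snapshot(n);cv2.imwrite(f"pics/{n}0.png",im[:,:,::-1]);c=arm.get_calibration(n);print(c["intrinsics"],c["cam_to_world"])
print(arm.grip_depth,arm.current_t(),arm.current_tool_rot(),arm.current_force(),arm.current_width())
E
```

```text
pics
[[532.9481   0.     315.5629]
 [  0.     532.9481 238.9424]
 [  0.       0.       1.    ]] [[ 0.0286 -0.9956  0.0891  0.453 ]
 [-0.9996 -0.028   0.0082  0.0008]
 [-0.0056 -0.0893 -0.996   1.138 ]
 [ 0.      0.      0.      1.    ]]
[[500.1589   0.     320.8479]
 [  0.     500.1589 245.2235]
 [  0.       0.       1.    ]] [[ 0.9702 -0.183   0.1588  0.4246]
 [-0.2423 -0.7268  0.6427 -0.5352]
 [-0.0022 -0.662  -0.7495  0.7327]
 [ 0.      0.      0.      1.    ]]
0.0188 0.1 [[ 0.8921  0.4518 -0.0003]
 [ 0.4518 -0.8921  0.001 ]
 [ 0.0001 -0.001  -1.    ]] [-0.4081 -0.5846  0.0342] 0.0911142637482744
```

View pics/top0.png

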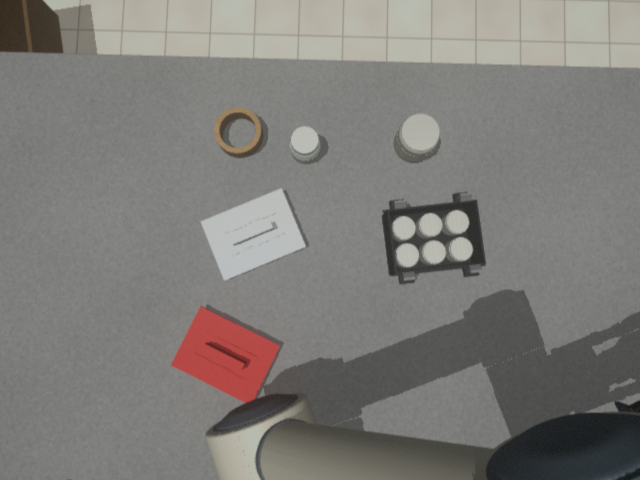

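View pics/side0.png

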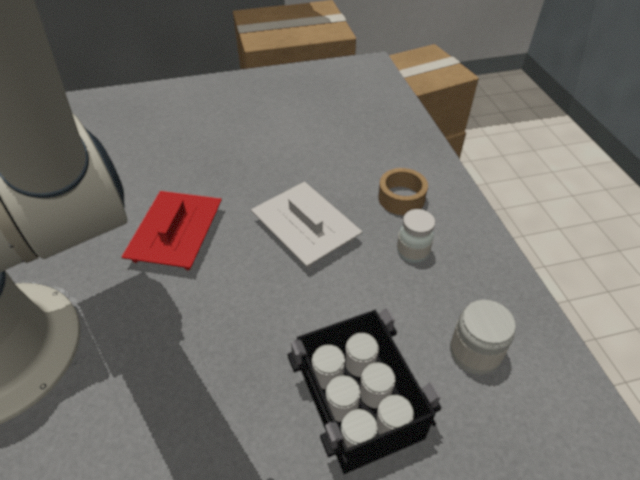

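Candidates in the top view are the white lid at about (253,234) and the red look-alike at about (228,354). I choose the white one. The tub is at (434,238), and the jar, tin and tape lie beyond it. Next, close crops to read the corners.

```bash
python3 - <<'E'
import cv2,numpy as np
t=cv2.imread("pics/top0.png");s=cv2.imread("pics/side0.png")
def crop(im,x,y,w,h,k,m):
    c=cv2.resize(im[y:y+h,x:x+w],None,fx=k,fy=k,interpolation=cv2.INTER_CUBIC)
    for i in range(0,w,10): cv2.line(c,(i*k,0),(i*k,4 if (x+i)%50 else 12),(0,255,255),1); 
    for i in range(0,w,20): cv2.putText(c,str(x+i),(i*k,20),0,.35,(0,255,255),1)
    for i in range(0,h,20): cv2.line(c,(0,i*k),(5,i*k),(0,255,255),1);cv2.putText(c,str(y+i),(6,i*k+4),0,.35,(0,255,255),1)
    cv2.imwrite(f"pics/{m}.png",c)
crop(t,190,180,120,105,5,"c_toplid")
crop(t,370,180,130,110,6,"c_toptub")
crop(s,280,300,170,170,3,"c_sidetub")
crop(s,240,170,130,105,6,"c_sidelid")
a=[cv2.imread(f"pics/{n}.png") for n in("c_toplid","c_toptub")]
E
```

```text
(no output)
```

View pics/c_toplid.png

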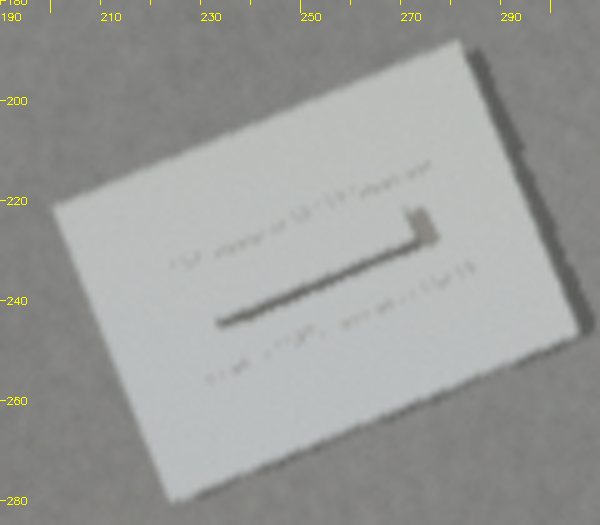

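View pics/c_toptub.png

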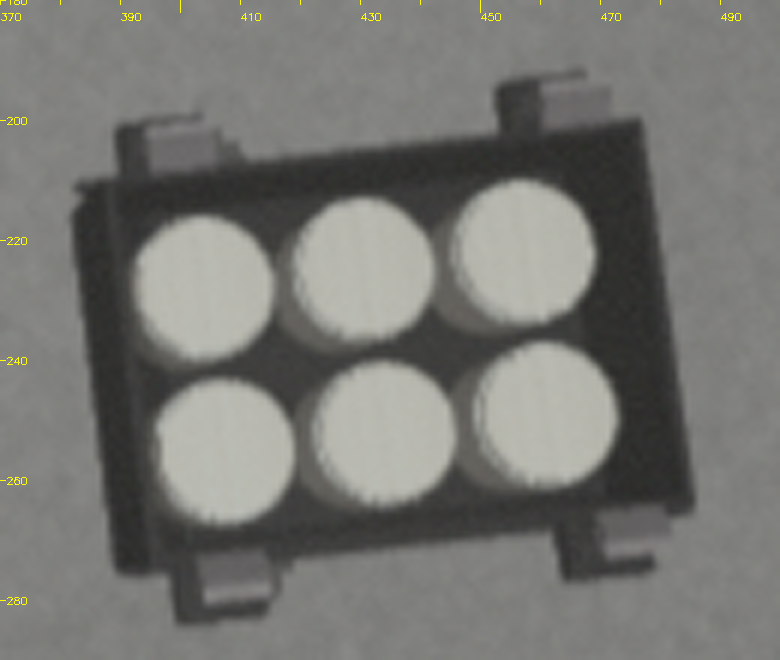

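View pics/c_sidetub.png

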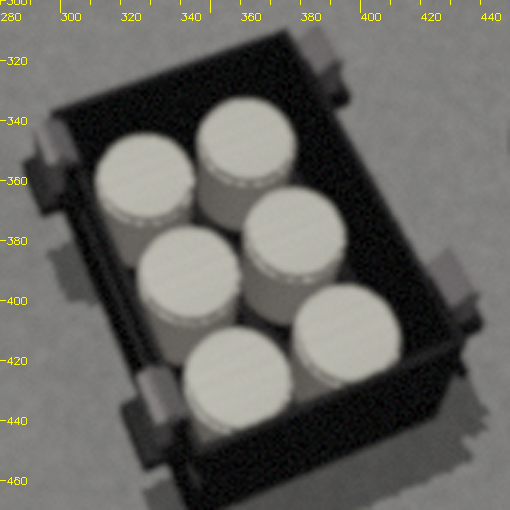

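View pics/c_sidelid.png

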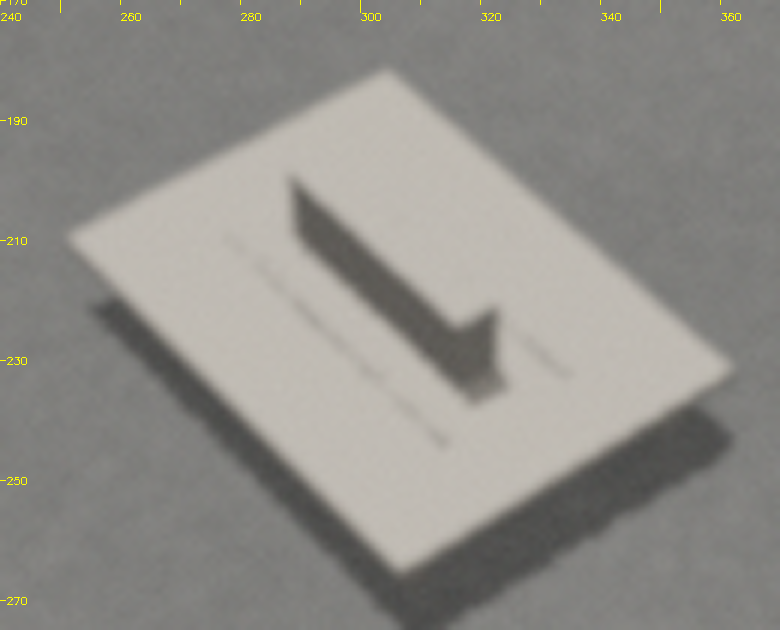

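The crops confirm the white lid with its upright rib, standing on its feet with its shadow beneath. The lid and rim corners read clearly in both views. Now I fit the poses.

```bash
cat > h.py <<'E'
from rig import arm
import numpy as np
from scipy.optimize import least_squares
np.set_printoptions(precision=4,suppress=True)
def proj(n,P):
    c=arm.get_calibration(n);T=np.linalg.inv(c["cam_to_world"]);q=(T[:3,:3]@np.atleast_2d(P).T+T[:3,3:]);q=c["intrinsics"]@q
    return (q[:2]/q[2]).T
def rect(p,w,l,z):
    c,s=np.cos(p[2]),np.sin(p[2]);v=np.array([[-1,-1],[-1,1],[1,1],[1,-1]])*[w/2,l/2]
    return np.c_[v@np.array([[c,s],[-s,c]])+p[:2],np.full(4,z)]
def fit(obs,w,l,z,p0):
    f=lambda p:np.concatenate([(proj(n,rect(p,w,l,z))-o).ravel() for n,o in obs])
    r=least_squares(f,p0,loss="soft_l1");return r.x,f(r.x).reshape(-1,4,2)
def R(a): # tool down, jaw axis (y) at world angle a
    c,s=np.cos(a),np.sin(a);return np.array([[s,c,0],[-c,s,0],[0,0,-1.]])
E
cat > f.py <<'E'
from h import *
def cr(L,x,y,k): return (np.array(L)+.5)/k-.5+[x,y]
# image up = +x world, image left = +y world; lid long axis image-horizontal
# order: (-x,-y) (-x,+y) (+x,+y) (+x,-y)
lt=cr([[580,332],[173,501],[55,206],[459,39]],190,180,5)
ls=cr([[402,574],[68,237],[388,68],[735,367]],240,170,6)
tt=cr([[693,510],[150,572],[109,183],[642,120]],370,180,6)
ts=cr([[192,455],[50,110],[288,30],[465,340]],280,300,3)
for nm,a,b,w,l,z,g in(("lid",lt,ls,.134,.184,.029,.4),("tub",tt,ts,.130,.180,.090,0)):
    for o in ([("top",a)],[("side",b)],[("top",a),("side",b)]):
        p,r=fit(o,w,l,z,[.46,.1 if nm=="lid" else -.2,g]);print(nm,[q[0] for q in o],p,np.degrees(p[2]));print(r.round(1).tolist())
E
python3 f.py
```

```text
lid ['top'] [0.5604 0.1411 0.4233] 24.251029653417206
[[[0.3, -0.1], [-0.2, 0.1], [-0.2, -0.0], [0.1, 0.0]]]
lid ['side'] [0.5602 0.1403 0.4269] 24.45841978721088
[[[0.1, -0.6], [0.0, -0.0], [-0.1, 0.4], [-0.1, 0.3]]]
lid ['top', 'side'] [0.5604 0.1408 0.425 ] 24.348676054629507
[[[0.4, -0.1], [0.0, 0.2], [-0.1, 0.1], [0.2, 0.0]], [[0.0, -0.8], [0.1, -0.3], [0.0, 0.3], [-0.1, 0.1]]]
tub ['top'] [ 0.5571 -0.2279  0.1387] 7.949543580325079
[[[0.7, 0.2], [0.1, 0.0], [-1.2, -0.4], [0.1, 0.1]]]
tub ['side'] [ 0.558  -0.229   0.1314] 7.528201523787166
[[[0.5, 0.1], [-0.4, -0.6], [-0.2, -1.0], [0.0, 1.4]]]
tub ['top', 'side'] [ 0.5577 -0.2286  0.1346] 7.713388776972057
[[[0.9, 0.2], [0.3, -0.4], [-0.7, -0.9], [0.6, -0.0]], [[0.5, -0.1], [-0.8, -0.6], [-0.7, -1.2], [-0.2, 0.9]]]
```

```bash
cat > pick.py <<'E'
from h import *
import cv2
L=np.array([.5604,.1409]);a=np.radians(24.33);at=np.radians(7.75)
for k in(0,np.pi):
    q=arm.solve_ik([*L,.15],R(a+k));q2=arm.solve_ik([.5577,-.2285,.2],R(at+k));print(k,q,q2)
q=arm.solve_ik([*L,.15],R(a));k=0 if q is not None and abs(q[5])<130 else np.pi
print("use",k)
arm.move_to([*L,.20],R(a+k)); arm.move_l([*L,.06],feed=.12); arm.move_l([*L,.034],feed=.04)
print(arm.current_ee_pos(),arm.current_force(),arm.current_t())
arm.grip(0.0);print(arm.current_width(),arm.current_force())
arm.move_l([*L,.20],feed=.1);arm.sleep(.2)
print(arm.current_width(),arm.current_force(),arm.current_t())
T=np.array([.5577,-.2285]);arm.move_to([*T,.20],R(at+k));arm.move_l([*T,.155],feed=.1);arm.sleep(.3)
print(arm.current_ee_pos(),arm.current_force(),arm.current_t())
for n in("top","side"):
    cv2.imwrite(f"pics/{n}1.png",arm.snapshot(n)[:,:,::-1])
t=cv2.imread("pics/top1.png")[160:310,340:520];s=cv2.imread("pics/side1.png")[260:480,240:480]
c=np.zeros((600,800,3),np.uint8)
t=cv2.resize(t,None,fx=2,fy=2);s=cv2.resize(s,None,fx=1.8,fy=1.8,interpolation=2)
c[:300,:360]=t;c[:396,365:365+432]=s;cv2.imwrite("pics/m1.png",c[:400])
E
python3 pick.py
```

```text
Traceback (most recent call last):
  File "pick.py", line 5, in <module>
    q=arm.solve_ik([*L,.15],R(a+k));q2=arm.solve_ik([.5577,-.2285,.2],R(at+k));print(k,q,q2)
  File "scipy/spatial/transform/_rotation.pyx", line 1143, in scipy.spatial.transform._rotation.Rotation.from_matrix
ValueError: Non-positive determinant (left-handed or null coordinate frame) in rotation matrix 0: [[ 0.412   0.9112  0.    ]
 [-0.9112  0.412   0.    ]
 [ 0.      0.     -1.    ]].
```

```bash
sed -i 's/return np.array(\[\[s,c,0\],\[-c,s,0\]/return np.array([[-s,c,0],[c,s,0]/' h.py && python3 pick.py
```

```text
0 [  8.193   28.4934  88.286   -0.      63.2206 -16.137 ] [-27.955   27.2402  81.395   -0.      71.3648 -35.705 ]
3.141592653589793 [  8.193   28.4934  88.286   -0.      63.2206 163.863 ] [-27.955   27.2402  81.395   -0.      71.3648 144.295 ]
use 0
[0.5605 0.1409 0.034 ] [ 0.0757  0.0166 -0.1553] 4.875
0.01572895448085639 [-0.1112 -0.5747 -0.5681]
0.0158030554636732 [ 0.4874 -0.0413 -2.1317] 8.0167
[ 0.5579 -0.2286  0.1555] [ 0.3089 -0.0003 -2.3556] 10.3
```

View pics/m1.png

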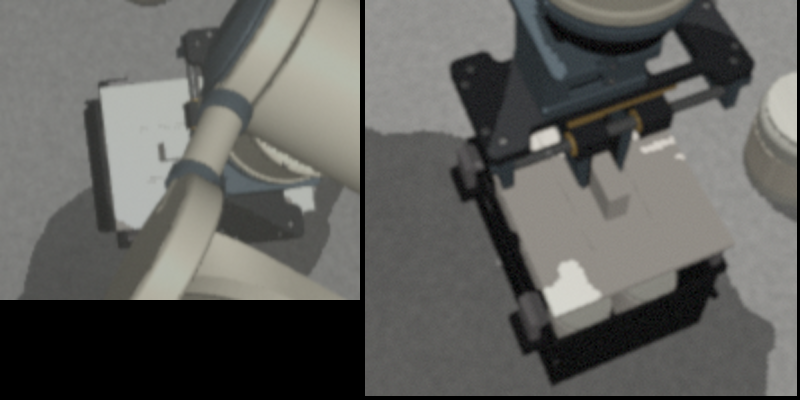

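The lid hangs level above the tub, its near-side corners visible at side px (343,431) and (444,395) and its left one at about (315,366). I'll compare these with the prediction, then lower it under force watch.

```bash
python3 - <<'E'
from h import *
at=np.radians(7.75)
print(proj("side",rect([.5579,-.2286,at],.134,.184,.1505)).round(1).tolist())
T=np.array([.5577,-.2285])
for z in (.14,.130,.124,.121,.118,.116,.1145,.1135):
    arm.move_l([*T,z],feed=.05);arm.sleep(.1);f=arm.current_force();print(z,arm.current_ee_pos(),f,arm.current_torque())
    if f[2]>4: break
print(arm.current_t())
E
```

```text
[[345.2, 435.2], [292.1, 312.1], [378.9, 283.4], [445.2, 394.6]]
0.14 [ 0.5578 -0.2285  0.14  ] [-0.6498  1.0912 -1.7547] [-0.0377 -0.1098  0.014 ]
0.13 [ 0.5577 -0.2285  0.13  ] [-0.4488 -0.5851 -2.5148] [-0.0488 -0.1249 -0.0101]
0.124 [ 0.5577 -0.2285  0.124 ] [ 0.4493 -0.265  -2.5778] [ 0.0157 -0.1252 -0.0071]
0.121 [ 0.5577 -0.2285  0.121 ] [ 0.6653  0.8189 -3.0379] [-0.0916 -0.154   0.0377]
0.118 [ 0.5577 -0.2285  0.118 ] [ 0.0848 -0.5068 -2.5314] [-0.0154 -0.0809  0.0183]
0.116 [ 0.5577 -0.2285  0.116 ] [-0.1296 -0.2813 -3.2651] [ 0.0294 -0.1793  0.0149]
0.1145 [ 0.5577 -0.2285  0.1145] [-0.3161  0.1497 -3.1231] [ 0.007  -0.1109  0.0004]
0.1135 [ 0.5579 -0.2286  0.1136] [ 0.9003 -0.0302 -1.0341] [-0.0656 -0.2501  0.1131]
13.5167
```

```bash
python3 - <<'E'
from h import *
import cv2
arm.grip(.045);arm.sleep(.3);print(arm.current_width(),arm.current_force())
p=arm.current_ee_pos();arm.move_l([p[0],p[1],.22],feed=.12)
arm.grip(0.0)
q=np.array(arm.current_joint_positions(),float);q[0]+=40;arm.move_joints(q);print(arm.current_t())
for n in("top","side"): cv2.imwrite(f"pics/{n}2.png",arm.snapshot(n)[:,:,::-1])
t=cv2.imread("pics/top2.png")[180:300,370:500];s=cv2.imread("pics/side2.png")[270:480,270:460]
c=np.zeros((600,800,3),np.uint8)
t=cv2.resize(t,None,fx=3,fy=3,interpolation=2);s=cv2.resize(s,None,fx=2,fy=2,interpolation=2)
c[:360,:390]=t;c[:420,400:780]=s;cv2.imwrite("pics/m2.png",c[:420])
for z in(.108,):
  print([proj(n,rect([.5577,-.2285,np.radians(7.75)],.134,.184,z)).round(1).tolist() for n in("top","side")])
E
```

```text
0.04496820048529885 [-0.184   0.2246 -0.2071]
17.8
[[[490.1, 265.3], [395.3, 275.5], [387.0, 207.0], [480.8, 196.9]], [[343.8, 448.2], [293.3, 328.5], [376.4, 300.3], [439.0, 409.0]]]
```

View pics/m2.png

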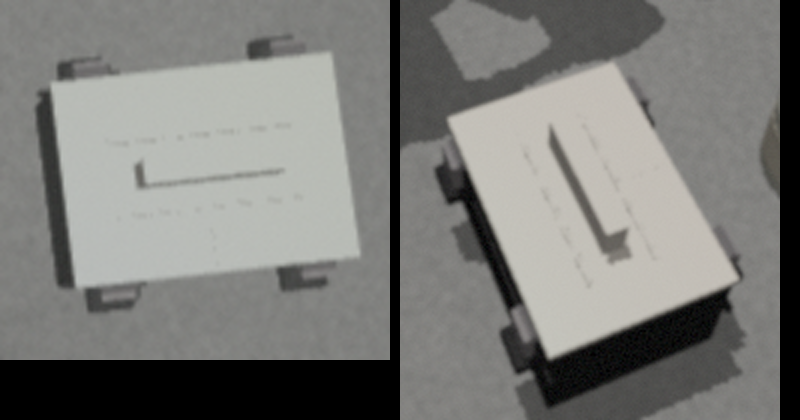

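The lid rests centred on the clips. Its corners lie within about 1 px of the prediction for z = 108 mm in both views, so I start pressing with corner 0.

```bash
cat > press.py <<'E'
from h import *
T=np.array([.5577,-.2285]);at=np.radians(7.75)
C={0:(-42,-65),1:(-42,65),2:(42,-65),3:(42,65)}
def press(i,z0=.112,zend=.0948,fmax=36):
    x,y=np.array(C[i])/1000;c,s=np.cos(at),np.sin(at);P=T+[c*x-s*y,s*x+c*y]
    arm.move_to([*P,.150],R(at));arm.move_l([*P,z0],feed=.1)
    z=z0;log=[];pk=0
    while z>zend:
        z-=.001 if z>.0985 else .0004
        arm.move_l([*P,z],feed=.02);f=arm.current_force()[2];pk=max(pk,f);log.append((round(z*1000,1),round(float(f),1)))
        if f>fmax or (z<.0965 and f>25): break
    print(i,log,"peak",pk,"tcp",arm.current_ee_pos()[2],arm.current_t())
    arm.move_l([*P,.150],feed=.2)
E
python3 -c "
from press import *
press(0);print(arm.current_t())"
```

```text
0 [(111.0, 0.6), (110.0, -0.4), (109.0, 0.8), (108.0, 3.7), (107.0, 6.2), (106.0, 8.3), (105.0, 10.2), (104.0, 11.7), (103.0, 0.3), (102.0, -0.6), (101.0, 0.1), (100.0, 0.0), (99.0, 4.3), (98.0, 13.6), (97.6, 18.6), (97.2, 23.9), (96.8, 27.7), (96.4, 32.8)] peak 32.78497250975126 tcp 0.09831751772142427 24.7167
25.1333
```

```bash
sed -i 's/z<.0965 and f>25/z<.0995 and f>25/' press.py && python3 -c "
from press import *
press(2,z0=.116);press(1,z0=.114);print(arm.current_t())"
```

```text
2 [(115.0, 0.0), (114.0, -0.7), (113.0, 0.0), (112.0, 0.4), (111.0, -0.9), (110.0, 0.9), (109.0, 0.1), (108.0, 0.5), (107.0, 0.7), (106.0, 5.0), (105.0, 7.8), (104.0, 9.6), (103.0, 12.0), (102.0, -0.7), (101.0, 0.1), (100.0, 1.8), (99.0, 3.2), (98.0, 7.7), (97.6, 11.5), (97.2, 16.3), (96.8, 19.6), (96.4, 25.0), (96.0, 29.1)] peak 29.063309614981705 tcp 0.09795296210361401 31.8083
1 [(113.0, 0.2), (112.0, -1.6), (111.0, 0.0), (110.0, 0.1), (109.0, 0.2), (108.0, 2.9), (107.0, 6.8), (106.0, 0.3), (105.0, 3.1), (104.0, 3.9), (103.0, 2.2), (102.0, 4.6), (101.0, 10.9), (100.0, 17.7), (99.0, 12.0), (98.0, 22.2), (97.6, 27.6)] peak 27.551019367878503 tcp 0.09859494734670815 37.65
38.0583
```

```bash
python3 -c "
from press import *
import cv2
press(3,z0=.111)
q=np.array(arm.current_joint_positions(),float);q[0]+=35;arm.move_joints(q);print(arm.current_t())
s0=arm.snapshot('side');t0=arm.snapshot('top')
s=s0[270:480,270:460,::-1];t=t0[180:300,370:500,::-1]
c=np.zeros((460,800,3),np.uint8);c[:360,:390]=cv2.resize(t,None,fx=3,fy=3,interpolation=2);c[:420,400:780]=cv2.resize(s,None,fx=2,fy=2,interpolation=2);cv2.imwrite('pics/m3.png',c)
for z in(.095,.1025): print([proj(n,rect([.5577,-.2285,at],.134,.184,z)).round(1).tolist() for n in('top','side')])
"
```

```text
3 [(110.0, -0.1), (109.0, 0.3), (108.0, 0.2), (107.0, 0.3), (106.0, 1.5), (105.0, 5.7), (104.0, 6.3), (103.0, 8.7), (102.0, 0.4), (101.0, -0.3), (100.0, 0.1), (99.0, 0.2), (98.0, -0.4), (97.6, 0.2), (97.2, -1.2), (96.8, 1.0), (96.4, -0.0), (96.0, -0.4), (95.6, -0.5), (95.2, 2.0), (94.8, 8.4), (94.4, 15.2)] peak 15.197820142762867 tcp 0.09525252595682888 44.5333
46.3333
[[[488.0, 265.5], [394.3, 275.6], [386.2, 207.9], [478.8, 198.0]], [[343.5, 452.0], [293.6, 333.3], [375.7, 305.2], [437.2, 413.1]]]
[[[489.2, 265.4], [394.9, 275.5], [386.7, 207.4], [479.9, 197.4]], [[343.7, 449.8], [293.4, 330.5], [376.1, 302.4], [438.2, 410.7]]]
```

View pics/m3.png

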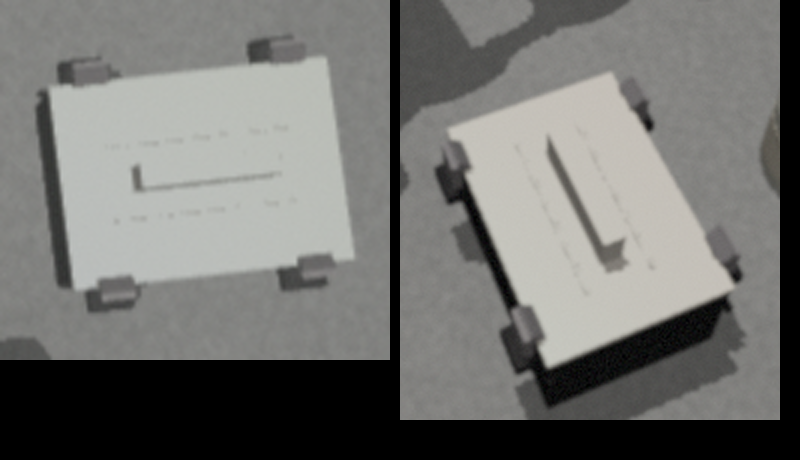

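All four clip hooks now overlap the lid's edge. The side-view corners (342.5,453.5), (294,333.5), (376.5,306) and (437.5,413.5) match the home height of 95 mm. Corner 1's force trace was irregular, so I give it a quick firm re-press and then hand in.

```bash
python3 -c "
from press import *
c,s=np.cos(at),np.sin(at)
for i in (1,2):
    if arm.current_t()>52.5: break
    x,y=np.array(C[i])/1000;P=T+[c*x-s*y,s*x+c*y]
    arm.move_to([*P,.13],R(at));arm.move_l([*P,.0985],feed=.08)
    for z in(.0975,.0965,.0958,.0952,.0946):
        arm.move_l([*P,z],feed=.02);f=arm.current_force()[2];print(i,z,f,arm.current_ee_pos()[2])
        if f>18: break
    arm.move_l([*P,.14],feed=.15);print(arm.current_t())
arm.sleep(.2);print(arm.current_force(),arm.current_ee_pos(),arm.current_t());arm.sign_off()
"
```

```text
1 0.0975 -0.1713346285828647 0.09783108080542102
1 0.0965 0.16197919081959947 0.09655810173394237
1 0.0958 -0.7104034681496598 0.09575471316975143
1 0.0952 2.8981864653200082 0.09526753772777843
1 0.0946 15.300473325155929 0.09522619757334705
50.1083
2 0.0975 -0.049374115843971736 0.0978523518536681
2 0.0965 -0.289994960998064 0.09655228237090148
2 0.0958 0.8131004592490126 0.09577685891104881
2 0.0952 2.5018674919211086 0.09532338637822409
2 0.0946 10.53410904857178 0.09527832309808845
53.0167
[-0.4632  0.3868 -0.466 ] [ 0.6076 -0.287   0.139 ] 53.2167
the job is handed in; nothing more can be done
```

I laid the white lid on the tub, let go of it resting on the clips, and pressed the corners in the order 0, 2, 1, 3. I handed the job in at 53.2 s, with the arm clear at 0.14 m and about 0 N on the tool. The peak press I measured was 33 N.

- **Seating:** the final pictures show all four clip hooks over the lid's edge. All four corners lie at home height, within 1–2 px of the prediction.
- **Probing:** corners 1 and 2 met the hard stop at about 95.2–95.3 mm, about 5 mm above the rim. Corner 3 did the same when it was pressed.
- **Irregular trace:** corner 1 showed two force drops on its first press, at 106 and 99 mm, but its re-press was clean.
- **Not re-probed:** corner 0 was not probed again after its first press. It stopped at 98.3 mm while the lid was still tilted, so its seating rests on the pictures alone.
- **Other goods:** I kept clear of the tin, jar and tape, but did not measure their positions again at the end.

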